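# Offer a notched slide label up to the code reader

## Task

Unlock the slide rack by pulling the knob of its sprung keeper bar out to the stop, where it snaps in and stays, then lift out the slide standing nearest the knob and leave the other slide in its place. Find the slide's frosted end by the notched corner and offer its label to the code reader on the stand: label face up and square to the window, the label centred on the window's line of sight and 13 cm from it, with your fingers clear of the frosted end. Finish holding it there, still.

Things in the scene. Friction and masses are not known exactly. Their poses are not given: they have to be found in the camera images.
- rack: aluminium slide rack fixed to the bench, 124 x 110 x 50 mm, three places in a row, 46 mm apart, rearmost empty; origin under its centre, x along the row away from the knob, y along the standing slides. White grooved posts hold the slides' ends up to 34 mm above the bench, 72 mm clear between the two ends' posts; the middle of each slide is free. Slides lift straight up
- slot_1 (a point): middle of the floor of the place nearest the knob, 6 mm above the bench; the slide's lower edge rests here, its upper edge is 50 mm above the bench. 46 mm to the next slide
- slot_2 (a point): the same point of the middle place, whose slide stays
- keeper (a joint): travel of the steel comb bar that locks the slides, m: 0 = in, its teeth over the slides' upper edges at the rack's -y side (4 mm above them); 0.022 = out at the stop, teeth between the slides. It slides along the rack's -x. A spring pulls it back with 1 to 3 N until a ball catch snaps in at about 0.0215 and holds it out
- keeper_knob (a point): middle of the black upright knob on the front end of the keeper bar, 15 mm thick (18 mm at its rim), 26 mm tall, this point 13 mm above its foot and 70 mm above the bench; it moves with the bar. its axis is 25 mm in front of the rack with the bar in; the bar under it is 9 mm wide
- slide_a: one of two like slides in grey 84 x 8 x 44 mm frames (45 g) standing on edge in the rack; they swap places between starts: the one in slot_1 is to be taken. Origin mid lower long edge; x to the frosted end, z up to the notched long edge, y out of the label face (faces at y = +-4 mm). A 9 x 9 mm notch is cut from the corner between frosted end and upper edge
- slide_b: the other of the two like slides, same shape and axes as slide_a. The notch also tells the label side: seen with the label face toward you and the notched edge up, the notch is at your left. Grip by the two faces; inner part is a clear window
- slide_a_label (a point): centre of slide_a's white frosted label, on its label face only: 21 x 30 mm, with a small square code, from 19.5 to 40.5 mm toward the frosted end from mid-slide; this point is at x 30, y 4, z 18.5 mm in the slide's axes
- slide_b_label (a point): centre of slide_b's white frosted label, on its label face only: 21 x 30 mm, with a small square code, from 19.5 to 40.5 mm toward the frosted end from mid-slide; this point is at x 30, y 4, z 18.5 mm in the slide's axes
- reader: white code reader, 70 x 56 x 46 mm, on a post stand fixed to the bench behind it, window 0.257 m up, looking 40 degrees down toward the right and the robot. Origin at the centre of its round window; -x is the line of sight, the housing lies on +x; y is level. Label wanted at x = -0.13, y = 0, z = 0 here, the slide's y along the reader's x
There are look-alikes about, which are no part of the job. Leave any brown look-alike of the slide_b alone. What is shaped like the slide_a but yellow is not meant.

How it is judged:
By the outcome, as a careful person would: the job done as asked, in the order asked, and still so for the second after the job is handed in, while the arm keeps its last pose, push and grip.
It also fails if it takes over 48 s, if anything falls off the work surface, if the arm or the gripper's body presses on something with over 40 N, if the wrist force passes 120 N, or if a joint passes its speed limit or range.

## Robot

A 6-joint arm with a two-finger parallel gripper is mounted at the origin on a cart in front of the work surface, level with it; the furniture and walls round the work are solid. World frame = base frame: x ahead of the robot, y to its left, z up, the work surface at z = 0. Lengths are in m, angles in rad, forces in N, time in s.
With the tool pointing down it reaches from about 0.425 to 0.95 m from the base axis. Payload 14.7 kg.
Tool frame: the origin (TCP) lies on the centre line of the jaws, within the pads' length; the fingertips stand ahead of it and the grasp point (between the pads) lies 6 mm ahead of it (r.tcp_to_tips is the z of the fingertips in the tool frame, in m); z points along the fingers, y is the line along which they close (so a half turn about z gives the same grasp; the last joint's range is limited). The gripper opens to 85 mm and grips with 20 to 120 N. Pads are 22 mm wide; open, the fingers measure 114 mm over their backs; the gripper's body (76 mm by 85 mm) begins 54 mm behind the grasp point. The pads swing forward as they close: fully open they stand 13 mm farther back than shut.
Start: joints at [1.287, 0.48, 1.596, -0, 1.065, -0.047], TCP at [0.152, 0.632, 0.256] pointing down, gripper open.
Joint ranges: [-2.75, 2.75], [-0.82, 2.05], [0.23, 2.67], [-1.56, 4.7], [0.09, 2.69], [-2.92, 2.92]. Speed limits (rad/s): [1.89, 1.89, 2.39, 3.01, 3.01, 3.01].

## Interface

Orientations are given as a 3x3 rotation matrix whose columns are the frame's x, y, z axes.
In Python, from station import r gives the robot as it stands.
- The arm moves only by the tool servo_tool, never from a script. Its argument "commands" is a list that holds one entry, the list of rows, each a list of 4 numbers: the shift along the tool's x, y, z in m, then the turn about the tool's z in rad. A call has 1 to 12 rows; each row shifts and turns the commanded pose from where the row before left it, along the tool's axes as they then stand; what a row does not reach is not made up. A row lasts 1/8 s, in which the tool goes at most 62.5 mm and 10.7 degrees, less where a joint would pass 70% of its speed; a pose out of reach is approached as far as the arm can. A call is refused whole if a number of a shift passes 0.0625 or a number of a turn 0.188, either way. A call with a gripper value outside its range is refused whole. "grip" is the closure, from 0 (fully open) to 1 (shut), set as the call begins (left out, the last holds). The fingers move at their own pace and stop on an object; "newtons" is the grip in N (left out, the last holds). Time passes only in rows, so rows that do not move let the fingers close. It gives the time, the measured TCP pose, the force, the opening and the grip force at its end, in the units of the state.
- r.sense(): the state, without advancing time (a new reading comes with each control period).
- r.read_camera(name): name is "scene" or "side" or "wrist"; returns a dict with "frame" (384x512x3 uint8, blue, green, red), "vfov" (degrees; the focal length in pixels is half the picture's height over the tangent of half this angle, whatever the lens; pixels are square), "cx", "cy" (the principal point, pixels), "R" (3x3) and "t" (3): a world point X has camera coordinates R X + t. Camera axes: x right, y down, z forward; pixel columns grow to the right and rows downward; lengths in m; the calibration is good to about 2 mm. A picture is of the moment at which its call begins. There is no depth.
- r.close_job(): hands the job in; it is judged then, once.
The state is a dict: "t": time; "qpos": joint angles; "dq": joint speeds; "joint_efforts": joint torques, N m; "eef_pos": TCP position; "tool_rot": TCP orientation; "contact_force": force on the tool from outside, world axes, zero at the start; "ft_torque": the same for the moment, N m; "finger_gap": finger opening in m; "grip_force": force on a finger pad.
Only numpy, scipy, OpenCV 4.12 (cv2) and the standard library are available. Lean on these libraries where they do the work, as an engineer would, in place of code of your own. Each camera call takes 0.05 s, during which the arm holds its last target. There are 200 camera calls.

## Working session

There is one attempt and no reset: what is moved stays moved. The work goes in short steps, Python scripts to look and compute and a tool call to move; the robot and the scene stay as the last step left them, time stands still between calls to the robot, and variables do not carry over. Pictures are saved under pics/ and viewed, at most 10 in all, crops included, and the job is handed in when it is done.

Besides the shell and the picture viewer there is one more tool, called after ">>>" in YAML: its name, and indented under it one key for each argument. servo_tool: Moves the arm, as the interface text tells. Its arguments: {"type":"object","properties":{"commands":{"type":"array","items":{"type":"array","items":{"type":"array","items":{"type":"number"}}}},"grip":{"type":"number"},"newtons":{"type":"number"}},"required":["commands"]}

```bash
ls; mkdir -p pics; python3 - <<'E'
from station import r
import cv2,json
s=r.sense();print(s); print(r.tcp_to_tips)
for n in ["scene","side","wrist"]:
    c=r.read_camera(n);cv2.imwrite(f"pics/{n}0.png",c["frame"]);print(n,c["vfov"],c["cx"],c["cy"],c["R"],c["t"])
import numpy as np
a=cv2.imread("pics/scene0.png");b=cv2.imread("pics/side0.png")
cv2.imwrite("pics/s2.png",cv2.resize(a,(800,600),interpolation=cv2.INTER_CUBIC))
cv2.imwrite("pics/d2.png",cv2.resize(b,(800,600),interpolation=cv2.INTER_CUBIC))
E
```

```text
pics
{'t': 0.0, 'qpos': array([ 1.28738857e+00,  4.80825707e-01,  1.59684643e+00, -2.85555900e-05,
        1.06509737e+00, -4.66060486e-02]), 'dq': array([ 0.00184044, -0.00075067, -0.00169893,  0.00077929,  0.00099321,
        0.00077335]), 'joint_efforts': array([-9.36130127e-04, -9.50639462e+01, -4.30133986e+01, -3.78253299e-04,
        1.25132909e-02,  3.77804156e-05]), 'eef_pos': array([0.15237587, 0.63151033, 0.25568658]), 'tool_rot': array([[-9.72096493e-01,  2.34581150e-01, -3.05096863e-04],
       [ 2.34581347e-01,  9.72095828e-01, -1.13688975e-03],
       [ 2.98904823e-05, -1.17673657e-03, -9.99999307e-01]]), 'contact_force': array([-0.29216514, -0.7787418 , -0.11009804]), 'ft_torque': array([-3.11151202e-02,  2.73455870e-02,  5.37836584e-05]), 'grip_force': 0.0, 'finger_gap': 0.08565787803614193}
0.025
scene 45.294115389748235 259.4862478589589 192.59690521165322 [[-0.65645383 -0.75414107 -0.01842837]
 [-0.47952829  0.43602194 -0.76153627]
 [ 0.58234095 -0.49107648 -0.64786025]] [0.31828699 0.4165989  0.64685731]
side 46.26410640604251 256.34383944713767 198.30047706474755 [[ 0.99835401  0.05563557  0.01392641]
 [ 0.04474447 -0.60367402 -0.79597463]
 [-0.03587749  0.79528759 -0.60516977]] [-0.55458042  0.0669363   1.05324882]
wrist 59.17076191179132 255.97985641500884 188.96190302319087 [[ 2.35397834e-01  9.71898984e-01 -4.75014771e-04]
 [ 9.33510657e-01 -2.25963967e-01  2.78384876e-01]
 [ 2.70454642e-01 -6.59746281e-02 -9.60469487e-01]] [-0.64861172 -0.03578415  0.38011304]
```

View pics/s2.png

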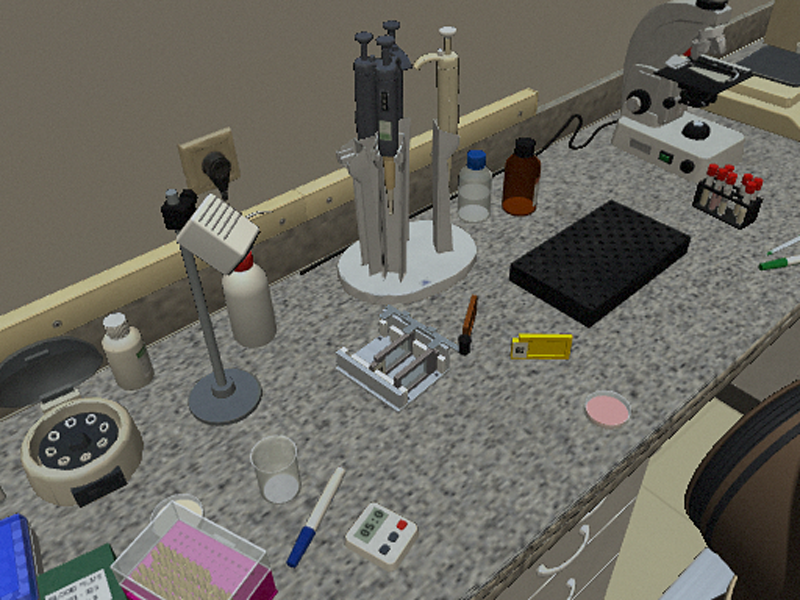

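View pics/d2.png

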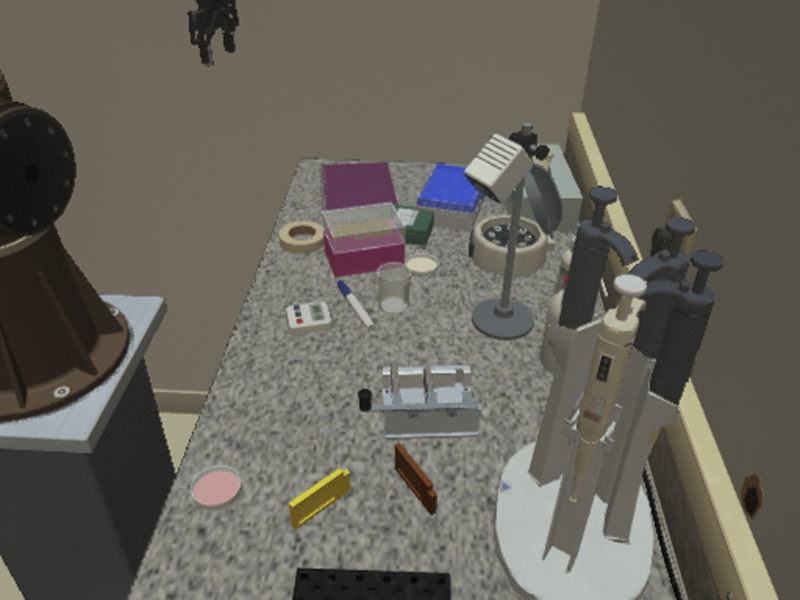

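Scene picture (800 wide): the rack is at (395,360), its keeper knob at (464,343) and the reader at (220,232). The look-alikes are the brown slide at (470,318) and the yellow one at (541,347), both lying outside the rack. The wanted slide is the grey one nearest the knob, about (420,365). I'll check it in one close crop.

```bash
python3 - <<'E'
import cv2,numpy as np
a=cv2.imread("pics/scene0.png")[190:270,205:311];b=cv2.imread("pics/side0.png")[220:300,215:321]
f=lambda i:cv2.resize(i,(795,600),interpolation=cv2.INTER_CUBIC)
cv2.imwrite("pics/c1.png",f(a));cv2.imwrite("pics/c2.png",f(b))
E
```

```text
(no output)
```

View pics/c1.png

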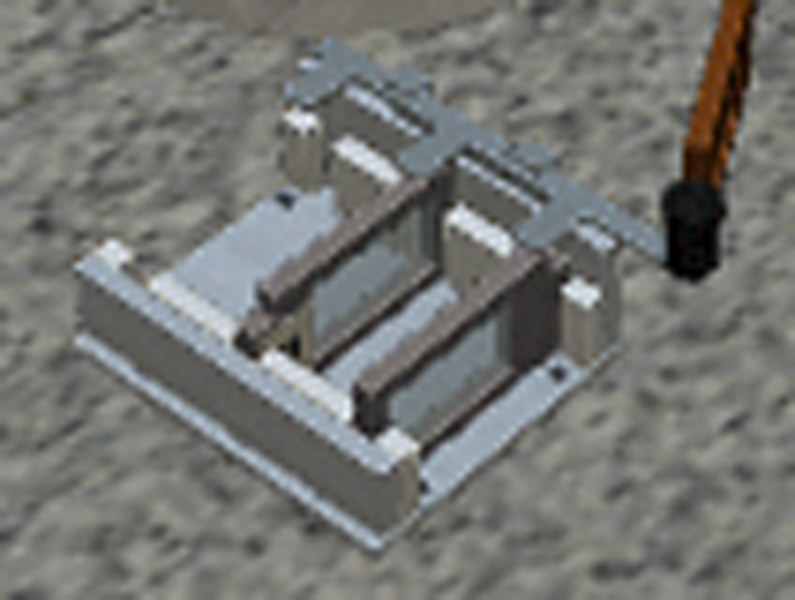

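View pics/c2.png

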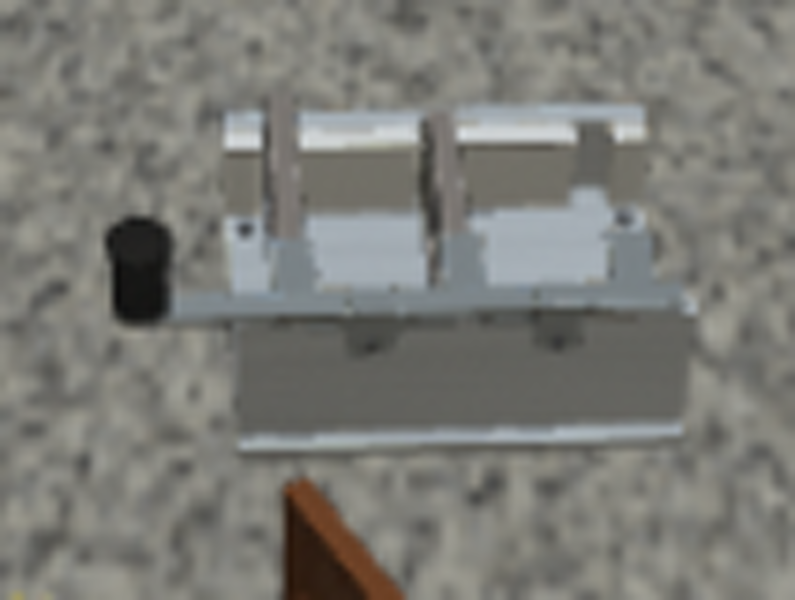

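Crops: the slot_1 slide is grey. Its opaque frosted end is at the keeper side (-y), around (535,300) in the scene crop. The slot_2 slide has its notch at the +y end, (255,320). The knob is at (692,230) in the scene crop and (140,270) in the side crop. Next I'll fit the rack pose and crop the reader.

```bash
cat > h.py <<'E'
import numpy as np,cv2
from scipy.optimize import least_squares
C={'scene':(45.294115389748235,259.4862478589589,192.59690521165322,[[-0.65645383,-0.75414107,-0.01842837],[-0.47952829,0.43602194,-0.76153627],[0.58234095,-0.49107648,-0.64786025]],[0.31828699,0.4165989,0.64685731]),
'side':(46.26410640604251,256.34383944713767,198.30047706474755,[[0.99835401,0.05563557,0.01392641],[0.04474447,-0.60367402,-0.79597463],[-0.03587749,0.79528759,-0.60516977]],[-0.55458042,0.0669363,1.05324882])}
def cam(c): return (c['vfov'],c['cx'],c['cy'],c['R'],c['t'])
def proj(c,X):
    v,cx,cy,R,t=C[c] if isinstance(c,str) else c
    p=np.asarray(X)@np.array(R).T+np.array(t);f=192/np.tan(np.radians(v)/2)
    return np.array([cx,cy])+f*p[...,:2]/p[...,2:]
def tri(obs,x0=(0.6,0.2,0.1)):
    s=least_squares(lambda X:np.concatenate([proj(c,X)-uv for c,uv in obs]),x0);return s.x,s.fun
def Rz(a): return np.array([[np.cos(a),-np.sin(a),0],[np.sin(a),np.cos(a),0],[0,0,1]])
E
python3 - <<'E'
from h import *
s=lambda u,v:(205+u/7.5-.5,190+v/7.5-.5); d=lambda u,v:(215+u/7.5-.5,220+v/7.5-.5)
S=lambda *a:('scene',np.array(s(*a)));D=lambda *a:('side',np.array(d(*a)))
for c in C: print(c,-np.array(C[c][3]).T@np.array(C[c][4]))
k,e=tri([S(692,230),D(140,270)]);print('knob',k,e)
P=[([-62,55,0],S(380,545)),([62,55,0],S(80,340)),([-62,-55,0],D(240,448)),([62,-55,0],D(682,433)),([-46,42,50],S(367,378)),([-46,42,50],D(282,95)),([0,42-9,50],S(270,285))]
def f(q):
    return np.concatenate([proj(o[0],Rz(q[2])@(np.array(p)/1000)+[q[0],q[1],0])-o[1] for p,o in P])
q=least_squares(f,[k[0]+.09,k[1]+.05,0]);print(q.x,q.fun.round(1).reshape(-1,2))
print('knob in rack',Rz(q.x[2]).T@(k-[q.x[0],q.x[1],0]))
g=lambda n,x,y:cv2.resize(cv2.imread(n)[y:y+75,x:x+50],(400,600),interpolation=cv2.INTER_CUBIC)
cv2.imwrite('pics/rd.png',np.hstack([g('pics/scene0.png',110,115),g('pics/side0.png',293,75)]))
E
```

```text
scene [0.03202017 0.37604344 0.74219382]
side [ 0.58846048 -0.76637361  0.69839726]
knob [ 0.51571472 -0.1318685   0.07108343] [-0.17462138 -0.0940535  -0.16573668  0.08523061]
[ 0.59803267 -0.07365866  0.11301702] [[-0.5  2.2]
 [-0.9  1.4]
 [-0.   3. ]
 [ 0.7  3. ]
 [-0.8  0.9]
 [-0.   0.3]
 [-0.7  0.6]]
knob in rack [-0.08835749 -0.04855495  0.07108343]
```

View pics/rd.png

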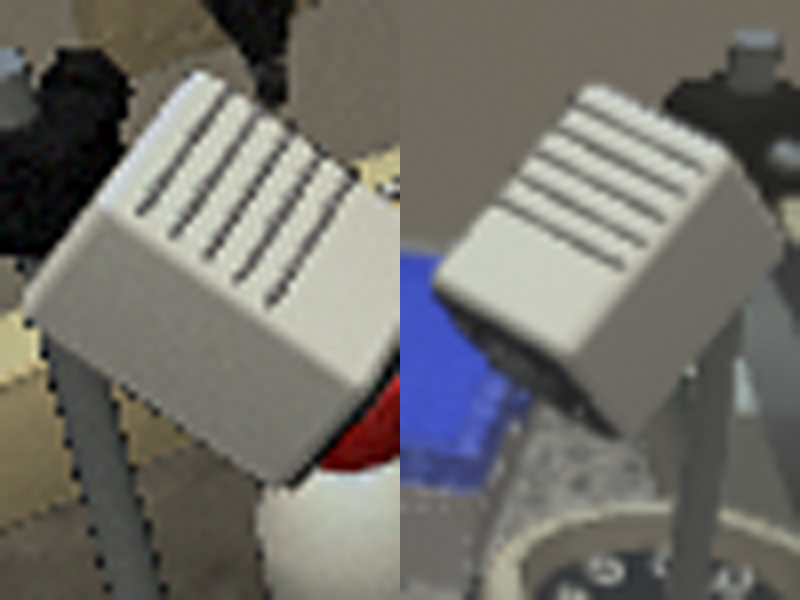

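```bash
cat >> h.py <<'E'
def Rreader(A,el=np.radians(40)):
    d=np.array([np.cos(el)*np.cos(A),np.cos(el)*np.sin(A),-np.sin(el)]);x=-d
    y=np.cross([0,0,1],x);y/=np.linalg.norm(y);return np.column_stack([x,y,np.cross(x,y)])
E
python3 - <<'E'
from h import *
S=lambda u,v:('scene',np.array([110+u/8-.5,115+v/8-.5]));D=lambda u,v:('side',np.array([293+(u-400)/8-.5,75+v/8-.5]))
P=[([0,28,23],S(362,390)),([0,28,-23],S(285,487)),([70,28,23],S(98,208)),([70,28,-23],S(25,300)),([70,-28,23],S(197,70)),
([0,28,23],D(433,280)),([0,-28,23],D(570,356)),([0,-28,-23],D(622,440)),([70,28,23],D(588,83)),([70,-28,23],D(735,148)),([70,-28,-23],D(787,245))]
for free in (0,1):
    def f(q):
        R=Rreader(q[3],np.radians(q[4]) if free else np.radians(40))
        return np.concatenate([proj(o[0],R@(np.array(p)/1000)+q[:3])-o[1] for p,o in P])
    q=least_squares(f,[.6,.15,.257,-2.2,40],loss='soft_l1');print(q.x,q.fun.round(1).tolist())
q=q.x;
E
```

```text
[ 0.65568622  0.08867381  0.25893949 -2.45830358 40.        ] [2.3, -0.3, -0.9, 2.2, -0.1, -2.2, -2.8, 2.2, 0.2, -2.7, -2.0, 0.1, -1.3, 0.9, 1.2, 1.8, -0.3, -1.4, -0.0, -0.2, 1.8, 0.1]
[ 0.65495809  0.08830977  0.25929412 -2.45757902 38.84641659] [2.4, -0.5, -0.3, 2.3, -0.3, -1.9, -2.6, 2.7, -0.0, -2.4, -2.2, -0.1, -1.5, 0.6, 0.8, 1.9, -0.2, -1.2, 0.1, -0.1, 1.5, 0.6]
```

```bash
python3 - <<'E'
from h import *
S=lambda u,v:('scene',np.array([110+u/8-.5,115+v/8-.5]));D=lambda u,v:('side',np.array([293+(u-400)/8-.5,75+v/8-.5]))
P=[([0,1,1],S(362,390)),([0,1,-1],S(285,487)),([1,1,1],S(98,208)),([1,1,-1],S(25,300)),([1,-1,1],S(197,70)),
([0,1,1],D(433,280)),([0,-1,1],D(570,356)),([0,-1,-1],D(622,440)),([1,1,1],D(588,83)),([1,-1,1],D(735,148)),([1,-1,-1],D(787,245))]
def f(q):
    R=Rreader(q[3])
    return np.concatenate([proj(o[0],R@(np.array(p)*q[4:])+q[:3])-o[1] for p,o in P])
q=least_squares(f,[.6,.15,.257,-2.2,.07,.028,.023]);print(q.x,abs(q.fun).max(),q.fun.round(1).tolist())
E
```

```text
[ 0.65622662  0.0897257   0.26117281 -2.46302158  0.06600576  0.02703709
  0.01853023] 1.2138907261932843 [0.2, -0.1, -0.4, -0.4, 0.0, -0.6, -0.5, 0.6, -0.0, -0.5, -0.4, 0.2, -0.5, 0.7, 0.4, -0.6, 0.1, 0.3, -0.4, 1.2, -0.2, -0.9]
```

Only yaw about the tool z is commandable, but the final pose needs a 40° lean. Before touching anything, I'll check in free air how the arm behaves at the edge of its reach.

>>> servo_tool:
  commands:
    - [[0,0,-0.06,0],[0,0,-0.06,0],[0,0,-0.06,0],[0,0,-0.06,0],[0,0,-0.06,0],[0,0,-0.06,0],[0,0,-0.06,0],[0,0,-0.06,0],[0,0,-0.06,0],[0,0,-0.06,0],[0,0,-0.06,0],[0,0,-0.06,0]]

```text
t: 1.65
eef_pos: [0.1353, 0.5599, 0.8447]
tool_rot: [[-0.972, 0.234, 0.017], [0.235, 0.969, 0.073], [0.0, 0.075, -0.997]]
contact_force: [-0.5, -0.2, 0.4]
finger_gap: 0.0856
grip_force: 0.0
```

>>> servo_tool:
  commands:
    - [[0,0,-0.06,0],[0,0,-0.06,0],[0,0,-0.06,0],[0,0,-0.06,0]]

```text
t: 2.15
eef_pos: [0.1099, 0.455, 0.924]
tool_rot: [[-0.972, 0.231, 0.041], [0.235, 0.957, 0.169], [-0.0, 0.174, -0.985]]
contact_force: [0.9, 0.3, 0.1]
finger_gap: 0.0849
grip_force: 0.0
```

>>> servo_tool:
  commands:
    - [[0,0,0.06,0],[0,0,0.06,0],[0,0,0.06,0],[0,0,0.06,0]]

```text
t: 2.65
eef_pos: [0.1189, 0.492, 0.7415]
tool_rot: [[-0.972, 0.231, 0.041], [0.235, 0.957, 0.17], [0.0, 0.174, -0.985]]
contact_force: [0.3, 0.4, 0.1]
finger_gap: 0.0852
grip_force: 0.0
```

```bash
python3 - <<'E'
from station import r
s=r.sense();print(s['t'],s['qpos'].round(3),s['eef_pos'],s['tool_rot'].round(3))
E
```

```text
2.65 [ 1.265  0.053  1.056  0.013  1.858 -0.064] [0.1189339  0.49202764 0.74150706] [[-0.972  0.231  0.041]
 [ 0.235  0.957  0.17 ]
 [ 0.     0.174 -0.985]]
```

>>> servo_tool:
  commands:
    - [[0,-0.017,0.052,0],[0,-0.017,0.052,0],[0,-0.017,0.052,0],[0,-0.017,0.052,0],[0,-0.017,0.052,0],[0,-0.017,0.052,0],[0,-0.017,0.052,0],[0,-0.017,0.052,0],[0,-0.017,0.052,0],[0,-0.05,-0.01,0],[0,-0.05,-0.01,0]]

```text
t: 4.03
eef_pos: [0.078, 0.3239, 0.2566]
tool_rot: [[-0.972, 0.231, 0.039], [0.235, 0.958, 0.165], [0.001, 0.17, -0.985]]
contact_force: [0.2, -0.9, 0.8]
finger_gap: 0.0859
grip_force: 0.0
```

```bash
cat > st.py <<'E'
from station import r
import numpy as np
s=r.sense();R=s['tool_rot']
print(s['t'],s['qpos'].round(3),s['eef_pos'].round(4),np.hypot(*s['eef_pos'][:2]).round(3),'z',R[:,2].round(4),'y',R[:,1].round(4),s['contact_force'].round(1))
E
python3 st.py
```

```text
4.025 [ 1.223 -0.073  2.354  0.031  0.692 -0.133] [0.078  0.3239 0.2566] 0.333 z [ 0.0389  0.1652 -0.9855] y [0.2313 0.958  0.1697] [ 0.2 -0.9  0.8]
```

```bash
cat > kin.py <<'E'
import numpy as np
from scipy.optimize import least_squares
D=[((.4808,1.5968,1.0651),.6496,.2557),((.053,1.056,1.858),.5062,.7415),((-.073,2.354,.692),.3331,.2566)]
def fk(q,p):
    L1,L2,d,h,a=p;s2=q[0]+q[1];s3=s2+q[2]
    return np.array([a+L1*np.sin(q[0])+L2*np.sin(s2)+d*np.sin(s3),h+L1*np.cos(q[0])+L2*np.cos(s2)+d*np.cos(s3),s3])
s=least_squares(lambda p:np.concatenate([fk(q,p)[:2]-[r,z] for q,r,z in D]),[.5,.45,.3,.4,0]);P=s.x
lo=np.array([-.82,.23,.09]);hi=np.array([2.05,2.67,2.69])
def ik(t,q0,w=.3):
    return least_squares(lambda q:(fk(q,P)-t)*[1,1,w],np.clip(q0,lo+1e-6,hi-1e-6),bounds=(lo,hi)).x
if __name__=='__main__':
    print(P,s.fun)
    q=np.array([-.073,2.354,.692])
    for name,dr,dz in [('in',-.05,0),('down-in',-.04,-.03),('down',0,-.05),('upin',-.03,.05)]:
        q=np.array([-.073,2.354,.692]);print(name)
        for i in range(6):
            c=fk(q,P);q=ik(c+[dr,dz,0],q);print(q.round(2),fk(q,P).round(3))
E
python3 kin.py
```

```text
[ 0.71191743  0.43669567  0.73623392  0.56361345 -0.06020865] [ 0.000433   -0.00908168 -0.00985235  0.0025628   0.00941934  0.00651888]
in
[-0.15  2.41  0.71] [0.293 0.263 2.973]
[-0.24  2.46  0.74] [0.243 0.263 2.973]
[-0.33  2.5   0.8 ] [0.193 0.263 2.973]
[-0.43  2.53  0.87] [0.143 0.263 2.973]
[-0.54  2.55  0.96] [0.093 0.263 2.973]
[-0.66  2.55  1.08] [0.043 0.263 2.973]
down-in
[-0.09  2.46  0.6 ] [0.303 0.233 2.973]
[-0.1   2.57  0.5 ] [0.263 0.203 2.973]
[-0.09  2.67  0.4 ] [0.224 0.175 2.985]
[-0.03  2.67  0.42] [0.191 0.159 3.056]
[0.04 2.67 0.42] [0.16  0.142 3.13 ]
[0.13 2.67 0.41] [0.13  0.124 3.205]
down
[0.   2.45 0.52] [0.343 0.213 2.973]
[0.1  2.54 0.33] [0.343 0.163 2.973]
[0.22 2.64 0.12] [0.343 0.113 2.973]
[0.35 2.6  0.09] [0.346 0.073 3.035]
[0.47 2.54 0.09] [0.35  0.031 3.098]
[0.58 2.48 0.09] [ 0.354 -0.013  3.154]
upin
[-0.18  2.29  0.86] [0.313 0.313 2.973]
[-0.26  2.22  1.02] [0.283 0.363 2.973]
[-0.34  2.13  1.18] [0.253 0.413 2.973]
[-0.4   2.04  1.33] [0.223 0.463 2.973]
[-0.44  1.94  1.48] [0.193 0.513 2.973]
[-0.48  1.83  1.62] [0.163 0.563 2.973]
```

>>> servo_tool:
  commands:
    - [[0,-0.02,0.035,0],[0,-0.02,0.035,0],[0,-0.02,0.035,0]]

```text
t: 4.4
eef_pos: [0.0691, 0.2859, 0.1439]
tool_rot: [[-0.972, 0.231, 0.041], [0.235, 0.957, 0.171], [-0.0, 0.176, -0.984]]
contact_force: [-0.7, 1.3, -0.7]
finger_gap: 0.0855
grip_force: 0.0
```

```bash
python3 st.py
```

```text
4.4 [ 1.204  0.15   2.594  0.102  0.224 -0.228] [0.0691 0.2859 0.1439] 0.294 z [ 0.0414  0.1707 -0.9844] y [0.2311 0.957  0.1757] [-0.7  1.3 -0.7]
```

>>> servo_tool:
  commands:
    - [[0,-0.02,0.02,0],[0,-0.02,0.02,0],[0,-0.02,0.01,0]]

```text
t: 4.78
eef_pos: [0.0634, 0.2554, 0.1129]
tool_rot: [[-0.972, 0.233, 0.027], [0.235, 0.962, 0.14], [0.007, 0.142, -0.99]]
contact_force: [0.0, -0.4, 0.0]
finger_gap: 0.0857
grip_force: 0.0
```

```bash
python3 st.py
```

```text
4.775 [ 1.173  0.244  2.672  0.329  0.091 -0.486] [0.0634 0.2554 0.1129] 0.263 z [ 0.0269  0.1396 -0.9899] y [0.2334 0.962  0.142 ] [ 0.  -0.4  0. ]
```

```bash
python3 - <<'E'
from h import *
v,cx,cy,R,t=C['side'];R=np.array(R);o=-R.T@np.array(t);f=192/np.tan(np.radians(v)/2)
for u,w,z in [(130,335,.01),(130,335,.05),(75,170,.3),(75,170,.4),(50,235,.25),(165,298,0)]:
    d=R.T@np.array([(u/1.5625-cx)/f,(w/1.5625-cy)/f,1]);k=(z-o[2])/d[2];X=o+k*d;print((u,w),X.round(3),np.hypot(X[0],X[1]).round(3))
E
```

```text
(130, 335) [0.137 0.044 0.01 ] 0.144
(130, 335) [ 0.163 -0.003  0.05 ] 0.163
(75, 170) [0.142 0.016 0.3  ] 0.143
(75, 170) [ 0.254 -0.18   0.4  ] 0.312
(50, 235) [ 0.13  -0.059  0.25 ] 0.143
(165, 298) [0.153 0.155 0.   ] 0.218
```

```bash
cat > plan.py <<'E'
import numpy as np,json
from scipy.spatial.transform import Rotation as Ro
def plan(pos,R,wps):
    """wps: (world xyz, turn about tool z in this leg, rows). prints calls of <=12 rows, rounded with error fed on"""
    p=np.array(pos,float);R=np.array(R,float);rows=[]
    for tgt,turn,n in wps:
        left=turn
        for i in range(n):
            k=n-i
            sh=np.round(R.T@(np.array(tgt)-p)/k,3);th=round(left/k,3)
            rows.append([*sh.tolist(),th]);p=p+R@sh;left-=th;R=R@Ro.from_rotvec([0,0,th]).as_matrix()
    for i in range(0,len(rows),12): print(json.dumps([rows[i:i+12]]).replace('-0.0,','0,').replace('0.0,','0,'))
    print('end',p.round(4),'y',R[:,1].round(3),'z',R[:,2].round(3),'max',np.abs(np.array(rows)).max(0))
def cyl(a,r,z): a=np.radians(a);return [r*np.cos(a),r*np.sin(a),z]
E
python3 - <<'E'
from plan import *
from station import r
s=r.sense()
plan(s['eef_pos'],s['tool_rot'],[(cyl(76,.36,.4),0,6),(cyl(50,.4,.5),.3,4),(cyl(15,.4,.6),.5,5),(cyl(-20,.4,.65),.5,5),(cyl(-55,.4,.7),.4,5),(cyl(-90,.4,.75),.3,5),(cyl(-104,.42,.80),0,2)])
E
```

```text
[[[0, 0.023, -0.045, 0.0], [0, 0.023, -0.045, 0.0], [0, 0.023, -0.045, 0.0], [0, 0.023, -0.045, 0.0], [0.001, 0.022, -0.045, 0.0], [0, 0.023, -0.045, 0.0], [-0.044, 0.003, -0.025, 0.075], [-0.043, 0.006, -0.025, 0.075], [-0.043, 0.01, -0.025, 0.075], [-0.042, 0.013, -0.026, 0.075], [-0.042, -0.019, -0.025, 0.1], [-0.043, -0.014, -0.025, 0.1]]]
[[[-0.045, -0.01, -0.025, 0.1], [-0.045, -0.006, -0.024, 0.1], [-0.046, -0.001, -0.025, 0.1], [-0.039, -0.025, -0.017, 0.1], [-0.041, -0.021, -0.016, 0.1], [-0.043, -0.017, -0.017, 0.1], [-0.045, -0.012, -0.016, 0.1], [-0.045, -0.007, -0.017, 0.1], [-0.035, -0.03, -0.016, 0.08], [-0.038, -0.027, -0.016, 0.08], [-0.04, -0.024, -0.016, 0.08], [-0.042, -0.021, -0.016, 0.08]]]
[[[-0.043, -0.018, -0.016, 0.08], [-0.028, -0.038, -0.013, 0.06], [-0.031, -0.036, -0.013, 0.06], [-0.033, -0.034, -0.013, 0.06], [-0.034, -0.033, -0.013, 0.06], [-0.037, -0.03, -0.014, 0.06], [-0.031, -0.039, -0.027, 0.0], [-0.031, -0.04, -0.026, 0.0]]]
end [-0.1021 -0.4074  0.8   ] y [ 0.787 -0.614 -0.065] z [ 0.027  0.14  -0.99 ] max [0.046 0.04  0.045 0.1  ]
```

>>> servo_tool:
  commands:
    - [[0,0.023,-0.045,0.0],[0,0.023,-0.045,0.0],[0,0.023,-0.045,0.0],[0,0.023,-0.045,0.0],[0.001,0.022,-0.045,0.0],[0,0.023,-0.045,0.0],[-0.044,0.003,-0.025,0.075],[-0.043,0.006,-0.025,0.075],[-0.043,0.01,-0.025,0.075],[-0.042,0.013,-0.026,0.075],[-0.042,-0.019,-0.025,0.1],[-0.043,-0.014,-0.025,0.1]]

```text
t: 6.28
eef_pos: [0.3098, 0.223, 0.5415]
tool_rot: [[-0.737, 0.675, 0.029], [0.672, 0.728, 0.136], [0.071, 0.12, -0.99]]
contact_force: [1.2, 1.6, 0.5]
finger_gap: 0.0853
grip_force: 0.0
```

>>> servo_tool:
  commands:
    - [[-0.045,-0.01,-0.025,0.1],[-0.045,-0.006,-0.024,0.1],[-0.046,-0.001,-0.025,0.1],[-0.039,-0.025,-0.017,0.1],[-0.041,-0.021,-0.016,0.1],[-0.043,-0.017,-0.017,0.1],[-0.045,-0.012,-0.016,0.1],[-0.045,-0.007,-0.017,0.1],[-0.035,-0.03,-0.016,0.08],[-0.038,-0.027,-0.016,0.08],[-0.04,-0.024,-0.016,0.08],[-0.042,-0.021,-0.016,0.08]]

```text
t: 7.78
eef_pos: [0.2573, -0.2915, 0.6903]
tool_rot: [[0.288, 0.957, 0.024], [0.947, -0.289, 0.137], [0.139, -0.017, -0.99]]
contact_force: [1.4, -0.6, 0.1]
finger_gap: 0.0854
grip_force: 0.0
```

>>> servo_tool:
  commands:
    - [[-0.043,-0.018,-0.016,0.08],[-0.028,-0.038,-0.013,0.06],[-0.031,-0.036,-0.013,0.06],[-0.033,-0.034,-0.013,0.06],[-0.034,-0.033,-0.013,0.06],[-0.037,-0.03,-0.014,0.06],[-0.031,-0.039,-0.027,0.0],[-0.031,-0.04,-0.026,0.0]]

```text
t: 8.78
eef_pos: [-0.1039, -0.4073, 0.8006]
tool_rot: [[0.622, 0.783, 0.024], [0.773, -0.618, 0.141], [0.125, -0.069, -0.99]]
contact_force: [0.8, -1.7, 0.4]
finger_gap: 0.0855
grip_force: 0.0
```

```bash
python3 st.py
```

```text
8.775 [-1.877  0.151  0.79  -0.027  2.343 -1.221] [-0.1039 -0.4073  0.8006] 0.42 z [ 0.0239  0.1409 -0.9897] y [ 0.7829 -0.6183 -0.0692] [ 0.8 -1.7  0.4]
```

>>> servo_tool:
  commands:
    - [[0,0,-0.06,0],[0,0,-0.06,0],[0,0,-0.06,0],[0,0,-0.06,0],[0,0,-0.06,0]]

```text
t: 9.4
eef_pos: [-0.0948, -0.3843, 0.9147]
tool_rot: [[0.619, 0.785, 0.004], [0.783, -0.618, 0.068], [0.055, -0.039, -0.998]]
contact_force: [-0.2, 1.3, 1.0]
finger_gap: 0.0853
grip_force: 0.0
```

```bash
python3 st.py
```

```text
9.4 [-1.875  0.285  0.235 -0.038  2.687 -1.24 ] [-0.0948 -0.3843  0.9147] 0.396 z [ 0.0036  0.0678 -0.9977] y [ 0.785  -0.6182 -0.0392] [-0.2  1.3  1. ]
```

>>> servo_tool:
  commands:
    - [[0,0,-0.06,0],[0,0,-0.06,0],[0,0,-0.06,0]]

```text
t: 9.78
eef_pos: [-0.0833, -0.343, 0.941]
tool_rot: [[0.617, 0.787, -0.016], [0.787, -0.617, -0.001], [-0.011, -0.012, -1.0]]
contact_force: [0.1, -0.2, -0.6]
finger_gap: 0.0853
grip_force: 0.0
```

```bash
python3 st.py
```

```text
9.775 [-1.88   0.215  0.235 -0.034  2.686 -1.246] [-0.0833 -0.343   0.941 ] 0.353 z [-1.610e-02 -8.000e-04 -9.999e-01] y [ 0.7871 -0.6167 -0.0122] [ 0.1 -0.2 -0.6]
```

```bash
python3 - <<'E'
from plan import *
from station import r
s=r.sense()
plan(s['eef_pos'],s['tool_rot'],[(cyl(-80,.40,.8),.1,4),(cyl(-40,.42,.6),.4,6),(cyl(-18,.49,.40),.25,6),([.50,-.12,.24],.04,4)])
E
```

```text
[[[0.014, 0.038, 0.035, 0.025], [0.015, 0.038, 0.035, 0.025], [0.016, 0.038, 0.034, 0.025], [0.016, 0.037, 0.035, 0.025], [0.044, 0.016, 0.033, 0.067], [0.046, 0.013, 0.032, 0.067], [0.046, 0.011, 0.033, 0.067], [0.047, 0.007, 0.032, 0.066], [0.047, 0.004, 0.033, 0.067], [0.048, 0.001, 0.032, 0.066], [0.03, -0.008, 0.033, 0.042], [0.03, -0.01, 0.033, 0.042]]]
[[[0.03, -0.011, 0.033, 0.041], [0.029, -0.012, 0.033, 0.042], [0.029, -0.013, 0.033, 0.041], [0.027, -0.015, 0.033, 0.042], [0.01, -0.006, 0.04, 0.01], [0.01, -0.007, 0.04, 0.01], [0.011, -0.006, 0.04, 0.01], [0.01, -0.007, 0.039, 0.01]]]
end [ 0.4999 -0.12    0.2404] y [ 0.116 -0.993 -0.001] z [-0.016 -0.001 -1.   ] max [0.048 0.038 0.04  0.067]
```

>>> servo_tool:
  commands:
    - [[0.014,0.038,0.035,0.025],[0.015,0.038,0.035,0.025],[0.016,0.038,0.034,0.025],[0.016,0.037,0.035,0.025],[0.044,0.016,0.033,0.067],[0.046,0.013,0.032,0.067],[0.046,0.011,0.033,0.067],[0.047,0.007,0.032,0.066],[0.047,0.004,0.033,0.067],[0.048,0.001,0.032,0.066],[0.03,-0.008,0.033,0.042],[0.03,-0.01,0.033,0.042]]

```text
t: 11.28
eef_pos: [0.3595, -0.2251, 0.5429]
tool_rot: [[0.947, 0.322, -0.014], [0.322, -0.947, 0.002], [-0.013, -0.006, -1.0]]
contact_force: [0.3, -1.2, 0.3]
finger_gap: 0.0854
grip_force: 0.0
```

>>> servo_tool:
  commands:
    - [[0.03,-0.011,0.033,0.041],[0.029,-0.012,0.033,0.042],[0.029,-0.013,0.033,0.041],[0.027,-0.015,0.033,0.042],[0.01,-0.006,0.04,0.01],[0.01,-0.007,0.04,0.01],[0.011,-0.006,0.04,0.01],[0.01,-0.007,0.039,0.01]]

```text
t: 12.28
eef_pos: [0.4891, -0.1138, 0.2501]
tool_rot: [[0.992, 0.122, -0.014], [0.122, -0.993, 0.002], [-0.014, -0.004, -1.0]]
contact_force: [0.3, -1.2, -0.3]
finger_gap: 0.0854
grip_force: 0.0
```

```bash
python3 - <<'E'
from station import r
import cv2,pickle
c=r.read_camera('wrist');pickle.dump(c,open('w1.pkl','wb'))
cv2.imwrite('pics/w1.png',cv2.resize(c['frame'],(800,600),interpolation=cv2.INTER_CUBIC))
E
python3 st.py
```

```text
12.325 [-0.286  0.294  1.93  -0.002  0.936  1.164] [ 0.4877 -0.1126  0.2457] 0.501 z [-0.0192  0.0038 -0.9998] y [ 0.1214 -0.9926 -0.0061] [-3.   1.4 -6.8]
```

View pics/w1.png

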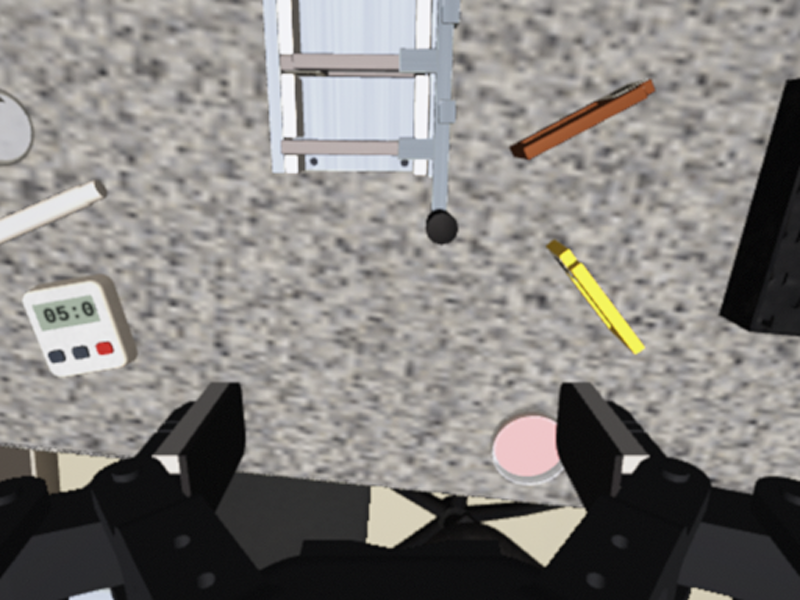

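Wrist picture (800 wide): the knob is at (442,226). The slot_1 slide's upper edge runs along row 147 from x=282 to beneath the tooth at 400. Slide 2's edge is at row 62, with its notch at the left end.

```bash
cat >> h.py <<'E'
def ray(c,uv,z):
    v,cx,cy,R,t=C[c] if isinstance(c,str) else c
    R=np.array(R);o=-R.T@np.array(t);f=192/np.tan(np.radians(v)/2)
    d=R.T@np.array([(uv[0]-cx)/f,(uv[1]-cy)/f,1]);return o+(z-o[2])/d[2]*d
E
python3 - <<'E'
from h import *
import pickle
c=cam(pickle.load(open('w1.pkl','rb')))
for n,u,v,z in [('knobtop',442,222,.083),('knobmid',442,228,.07),('s1L',282,147,.05),('s1R',400,148,.05),('s2L',282,62,.05),('s2R',400,63,.05),('frontL',273,172,.05),('frontL0',273,172,.006),('frontR0',430,170,.006)]:
    print(n,ray(c,(u/1.5625-.2,v/1.5625-.2),z).round(4))
print(np.degrees(.113))
q=[.59803,-.07366,.113]
for p in ([-46,42,50],[-46,0,50],[0,0,50]): print(p,(Rz(q[2])@(np.array(p)/1000)+[q[0],q[1],0]).round(4))
E
```

```text
knobtop [ 0.5183 -0.133   0.083 ]
knobmid [ 0.513  -0.1347  0.07  ]
s1L [ 0.5453 -0.0377  0.05  ]
s1R [ 0.553  -0.1058  0.05  ]
s2L [ 0.5908 -0.0352  0.05  ]
s2R [ 0.5982 -0.1003  0.05  ]
frontL [ 0.5305 -0.0333  0.05  ]
frontL0 [ 0.5263 -0.0232  0.006 ]
frontR0 [ 0.5404 -0.1273  0.006 ]
6.474423084978302
[-46, 42, 50] [ 0.5476 -0.0371  0.05  ]
[-46, 0, 50] [ 0.5523 -0.0788  0.05  ]
[0, 0, 50] [ 0.598  -0.0737  0.05  ]
```

```bash
python3 - <<'E'
from plan import *
from station import r
s=r.sense()
plan(s['eef_pos'],s['tool_rot'],[([.5165,-.133,.15],-.008,3),([.5165,-.133,.086],0,3)])
E
```

```text
[[[0.009, 0.008, 0.032, -0.003], [0.009, 0.008, 0.032, -0.003], [0.01, 0.008, 0.031, -0.002], [0, 0, 0.021, 0.0], [0, 0, 0.022, 0.0], [0.001, 0.001, 0.021, 0.0]]]
end [ 0.5166 -0.1332  0.0861] y [ 0.129 -0.992 -0.006] z [-0.019  0.004 -1.   ] max [0.01  0.008 0.032 0.003]
```

>>> servo_tool:
  commands:
    - [[0.009,0.008,0.032,0],[0.009,0.008,0.032,0],[0.01,0.008,0.031,0],[0,0,0.021,0],[0,0,0.022,0],[0.001,0.001,0.021,0],[0,0,0,0]]
  grip: 0.45

```text
t: 13.2
eef_pos: [0.5178, -0.1351, 0.0911]
tool_rot: [[0.992, 0.122, -0.017], [0.122, -0.992, 0.003], [-0.016, -0.005, -1.0]]
contact_force: [-0.9, -0.7, 1.2]
finger_gap: 0.0471
grip_force: 0.0
```

>>> servo_tool:
  commands:
    - [[0,0,0,0],[0,0,0,0],[0,0,0,0],[0,0,0,0]]
  grip: 1
  newtons: 40

```text
t: 13.7
eef_pos: [0.5178, -0.1335, 0.0924]
tool_rot: [[0.992, 0.122, -0.016], [0.122, -0.993, 0.004], [-0.015, -0.006, -1.0]]
contact_force: [-1.8, 18.1, 9.4]
finger_gap: 0.0155
grip_force: 38.8
```

>>> servo_tool:
  commands:
    - [[0,-0.002,0,0],[-0.005,0,0,0],[-0.005,0,0,0],[-0.005,0,0,0],[-0.005,0,0,0],[-0.003,0,0,0],[0,0,0,0]]

```text
t: 14.58
eef_pos: [0.4964, -0.1353, 0.0928]
tool_rot: [[0.992, 0.122, -0.012], [0.122, -0.993, 0.002], [-0.012, -0.004, -1.0]]
contact_force: [6.8, 11.5, -0.8]
finger_gap: 0.0152
grip_force: 39.4
```

>>> servo_tool:
  commands:
    - [[-0.002,0,0,0],[-0.001,0,0,0],[0,0,0,0]]

```text
t: 14.95
eef_pos: [0.4959, -0.1356, 0.0929]
tool_rot: [[0.993, 0.122, -0.008], [0.122, -0.993, 0.002], [-0.008, -0.003, -1.0]]
contact_force: [21.0, 20.4, -12.4]
finger_gap: 0.0149
grip_force: 39.3
```

>>> servo_tool:
  commands:
    - [[0.002,0,0,0],[0,0,0,0],[0,0,0,0],[0,0,-0.04,0],[0,0,-0.06,0]]
  grip: 0.5

```text
t: 15.58
eef_pos: [0.4943, -0.1359, 0.1916]
tool_rot: [[0.992, 0.122, -0.019], [0.122, -0.992, 0.003], [-0.018, -0.006, -1.0]]
contact_force: [0.9, -0.5, 0.2]
finger_gap: 0.0427
grip_force: 0.0
```

```bash
python3 st.py; python3 - <<'E'
from plan import *
from station import r
s=r.sense()
plan(s['eef_pos'],s['tool_rot'],[([.548,-.066,.20],-1.566,9)])
E
```

```text
15.575 [-0.326  0.381  1.961 -0.004  0.818  1.125] [ 0.4943 -0.1359  0.1916] 0.513 z [-0.0189  0.0035 -0.9998] y [ 0.1221 -0.9925 -0.0058] [ 0.9 -0.5  0.2]
[[[0.007, -0.007, -0.001, -0.174], [0.008, -0.006, -0.001, -0.174], [0.009, -0.004, -0.001, -0.174], [0.009, -0.003, -0.001, -0.174], [0.01, -0.001, -0.001, -0.174], [0.01, 0.001, -0.001, -0.174], [0.009, 0.002, -0.001, -0.174], [0.009, 0.004, -0.001, -0.174], [0.008, 0.006, -0.001, -0.174]]]
end [ 0.5482 -0.0658  0.1998] y [ 0.993  0.117 -0.018] z [-0.019  0.003 -1.   ] max [0.01  0.007 0.001 0.174]
```

>>> servo_tool:
  commands:
    - [[0.007,-0.007,-0.001,-0.174],[0.008,-0.006,-0.001,-0.174],[0.009,-0.004,-0.001,-0.174],[0.009,-0.003,-0.001,-0.174],[0.01,-0.001,-0.001,-0.174],[0.01,0.001,-0.001,-0.174],[0.009,0.002,-0.001,-0.174],[0.009,0.004,-0.001,-0.174],[0.008,0.006,-0.001,-0.174]]
  grip: 0.65

```text
t: 16.7
eef_pos: [0.5494, -0.0659, 0.2]
tool_rot: [[-0.123, 0.992, -0.016], [0.992, 0.123, 0.002], [0.004, -0.015, -1.0]]
contact_force: [-0.1, 0.3, -0.1]
finger_gap: 0.03
grip_force: 0.0
```

```bash
python3 - <<'E'
from station import r
import cv2,pickle
c=r.read_camera('wrist');pickle.dump(c,open('w2.pkl','wb'))
cv2.imwrite('pics/w2.png',cv2.resize(c['frame'],(800,600),interpolation=cv2.INTER_CUBIC))
E
python3 st.py
```

```text
16.75 [-0.173  0.42   1.864 -0.     0.872 -0.306] [ 0.5502 -0.0653  0.2002] 0.554 z [-0.0148  0.0025 -0.9999] y [ 0.9911  0.1325 -0.0144] [ 0.2  0.5 -0.4]
```

View pics/w2.png

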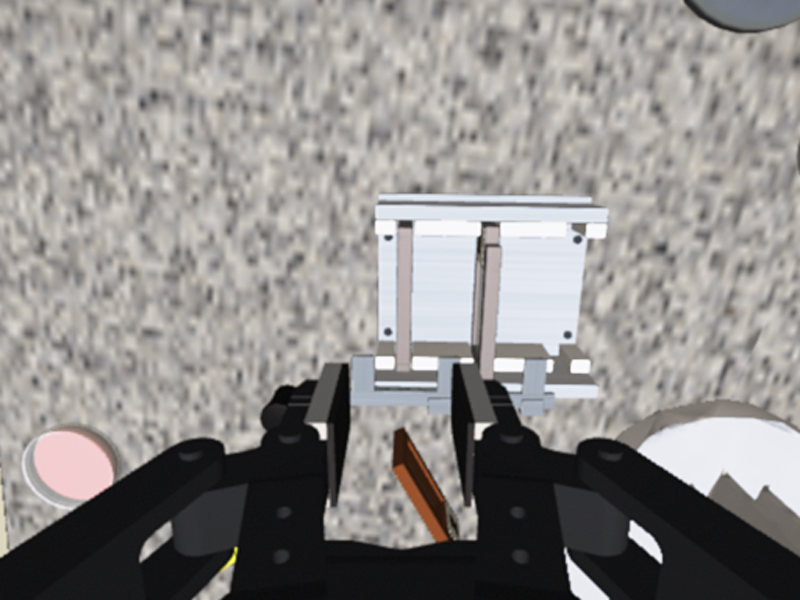

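Wrist picture: the keeper is staying out, with its teeth at x=362 and 450 between the slides. Slide 1's upper edge runs (405,222)–(403,370), and it's cut short at the keeper end, so the notch and frosted end are at -y and the label faces +x. Slide 2's notch is at (490,235).

```bash
python3 - <<'E'
from h import *
import pickle
from plan import *
from station import r
c=cam(pickle.load(open('w2.pkl','rb')))
for n,u,v,z in [('s1+',404.5,223,.05),('s1-',403,370,.05),('s2+',490,223,.041),('s2-',488,380,.05)]:
    print(n,ray(c,(u/1.5625-.2,v/1.5625-.2),z).round(4))
s=r.sense()
plan(s['eef_pos'],s['tool_rot'],[([.5495,-.0695,.10],.018,3),([.5495,-.0695,.046],0,3)])
E
```

```text
s1+ [ 0.5449 -0.035   0.05  ]
s1- [ 0.5542 -0.1157  0.05  ]
s2+ [ 0.5896 -0.0307  0.041 ]
s2- [ 0.6016 -0.1156  0.05  ]
[[[-0.002, 0, 0.033, 0.006], [-0.001, 0, 0.034, 0.006], [-0.002, 0, 0.033, 0.006], [0, 0, 0.018, 0.0], [0, 0, 0.018, 0.0], [0, 0.001, 0.018, 0.0]]]
end [ 0.5496 -0.0697  0.0462] y [ 0.993  0.115 -0.014] z [-0.015  0.002 -1.   ] max [0.002 0.001 0.034 0.006]
```

>>> servo_tool:
  commands:
    - [[-0.002,0,0.033,0.006],[-0.001,0,0.034,0.006],[-0.002,0,0.033,0.006],[0,0,0.01,0],[0,0,0.02,0],[0,0,0.024,0],[0,0,0,0]]

```text
t: 17.62
eef_pos: [0.547, -0.0706, 0.0455]
tool_rot: [[-0.099, 0.995, -0.017], [0.995, 0.099, 0.003], [0.004, -0.017, -1.0]]
contact_force: [0.3, 0.7, 0.7]
finger_gap: 0.0295
grip_force: 0.0
```

>>> servo_tool:
  commands:
    - [[0,0,0,0],[0,0,0,0],[0,0,0,0]]
  grip: 1
  newtons: 40

```text
t: 18.0
eef_pos: [0.5489, -0.0708, 0.0471]
tool_rot: [[-0.1, 0.995, -0.013], [0.995, 0.1, 0.002], [0.003, -0.012, -1.0]]
contact_force: [2.5, 1.3, 10.1]
finger_gap: 0.0072
grip_force: 42.7
```

```bash
python3 st.py
```

```text
18.0 [-1.830e-01  6.470e-01  1.964e+00 -1.000e-03  5.440e-01 -2.820e-01] [ 0.5489 -0.0708  0.0471] 0.553 z [-0.0127  0.0019 -0.9999] y [ 0.9949  0.0997 -0.0124] [ 2.5  1.3 10.1]
```

>>> servo_tool:
  commands:
    - [[0,0,-0.01,0],[0,0,-0.02,0],[0,0,-0.03,0],[0,0,-0.03,0]]

```text
t: 18.5
eef_pos: [0.5486, -0.0708, 0.1372]
tool_rot: [[-0.1, 0.995, -0.016], [0.995, 0.1, 0.002], [0.004, -0.016, -1.0]]
contact_force: [0.9, -0.6, 0.2]
finger_gap: 0.0074
grip_force: 41.4
```

```bash
cat > kin.py <<'E'
import numpy as np
from scipy.optimize import least_squares
D=[(.4808,1.5968,1.0651,.6496,.2557),(.053,1.056,1.858,.5062,.7415),(-.073,2.354,.692,.3331,.2566),(.15,2.594,.224,.294,.1439),(.151,.79,2.343,.42,.8006),(.285,.235,2.687,.396,.9147),(.215,.235,2.686,.353,.941),(.294,1.93,.936,.501,.2457),(.381,1.961,.818,.513,.1916),(.42,1.864,.872,.554,.2002),(.647,1.964,.544,.5534,.0471)]
def fk(q,p):
    L1,L2,d,h,a,e=p;s2=q[0]+q[1];s3=s2+q[2]
    return np.array([a+L1*np.sin(q[0])+L2*np.sin(s2)+e*np.cos(s2)+d*np.sin(s3),h+L1*np.cos(q[0])+L2*np.cos(s2)-e*np.sin(s2)+d*np.cos(s3),s3])
s=least_squares(lambda p:np.concatenate([fk(x[:3],p)[:2]-x[3:] for x in D]),[.5,.45,.3,.4,0,0]);P=s.x
lo=np.array([-.82,.23,.09]);hi=np.array([2.05,2.67,2.69])
def ik(t,q0,w=.3):
    return least_squares(lambda q:(fk(q,P)-t)*[1,1,w],np.clip(q0,lo+1e-6,hi-1e-6),bounds=(lo,hi)).x
if __name__=='__main__':
    print(P,abs(s.fun).max())
    for r0,z0,dr,dz in [(.75,.6,.045,.04),(.75,.6,.06,.0),(.65,.7,.04,.045),(.85,.4,.06,.01),(.95,.2,.06,.01)]:
      for w in (.1,.4):
        q=ik(np.array([r0,z0,np.pi]),[.5,1,1.5]);print('start',q.round(2),fk(q,P).round(3),'w',w)
        for i in range(8):
            c=fk(q,P);q=ik(c+[dr,dz,0],q,w)
        print('   8 rows',q.round(2),fk(q,P)[:2].round(3),'lean',np.degrees(np.pi-fk(q,P)[2]).round(1))
E
python3 kin.py; python3 st.py
```

```text
[0.59627448 0.44500771 0.35128583 0.32292005 0.00126221 0.03254729] 0.0006904215270659986
start [0.57 0.64 1.93] [0.75  0.6   3.142] w 0.1
   8 rows [0.69 0.23 1.02] [1.084 0.895] lean 68.5
start [0.57 0.64 1.93] [0.75  0.6   3.142] w 0.4
   8 rows [0.67 0.23 1.72] [0.914 0.738] lean 29.9
start [0.57 0.64 1.93] [0.75  0.6   3.142] w 0.1
   8 rows [0.97 0.23 0.99] [1.206 0.585] lean 54.3
start [0.57 0.64 1.93] [0.75  0.6   3.142] w 0.4
   8 rows [0.95 0.23 1.54] [1.055 0.489] lean 24.3
start [0.42 0.66 2.07] [0.65  0.7   3.142] w 0.1
   8 rows [0.51 0.23 1.18] [0.947 1.029] lean 70.0
start [0.42 0.66 2.07] [0.65  0.7   3.142] w 0.4
   8 rows [0.52 0.23 1.89] [0.792 0.838] lean 28.9
start [0.74 0.78 1.62] [0.85  0.4   3.142] w 0.1
   8 rows [1.14 0.23 0.68] [1.298 0.467] lean 62.6
start [0.74 0.78 1.62] [0.85  0.4   3.142] w 0.4
   8 rows [1.07 0.23 1.36] [1.123 0.39 ] lean 27.7
start [1.03 0.65 1.46] [0.95  0.2   3.142] w 0.1
   8 rows [1.4  0.23 0.2 ] [1.37  0.273] lean 74.9
start [1.03 0.65 1.46] [0.95  0.2   3.142] w 0.4
   8 rows [1.24 0.23 1.14] [1.19  0.226] lean 30.5
18.5 [-1.830e-01  5.060e-01  1.916e+00 -1.000e-03  7.360e-01 -2.820e-01] [ 0.5486 -0.0708  0.1372] 0.553 z [-0.0159  0.0024 -0.9999] y [ 0.9949  0.0997 -0.0156] [ 0.9 -0.6  0.2]
```

```bash
python3 - <<'E'
from plan import *
from station import r
s=r.sense()
plan(s['eef_pos'],s['tool_rot'],[([.52,-.06,.33],0,5),(cyl(15,.58,.48),-.2,5),(cyl(39,.64,.67),-.38,7)])
E
```

```text
[[[0.003, -0.006, -0.038, 0.0], [0.003, -0.006, -0.039, 0.0], [0.003, -0.006, -0.038, 0.0], [0.003, -0.006, -0.039, 0.0], [0.002, -0.006, -0.038, 0.0], [0.041, 0.012, -0.03, -0.04], [0.041, 0.013, -0.03, -0.04], [0.04, 0.015, -0.03, -0.04], [0.04, 0.016, -0.03, -0.04], [0.038, 0.018, -0.03, -0.04], [0.037, 0.002, -0.027, -0.054], [0.037, 0.004, -0.027, -0.054]]]
[[[0.037, 0.006, -0.027, -0.054], [0.037, 0.008, -0.027, -0.055], [0.036, 0.009, -0.027, -0.054], [0.036, 0.012, -0.027, -0.055], [0.035, 0.013, -0.027, -0.054]]]
end [0.4971 0.4028 0.6702] y [ 0.778  0.629 -0.011] z [-0.016  0.002 -1.   ] max [0.041 0.018 0.039 0.055]
```

>>> servo_tool:
  commands:
    - [[0.003,-0.006,-0.038,0.0],[0.003,-0.006,-0.039,0.0],[0.003,-0.006,-0.038,0.0],[0.003,-0.006,-0.039,0.0],[0.002,-0.006,-0.038,0.0],[0.041,0.012,-0.03,-0.04],[0.041,0.013,-0.03,-0.04],[0.04,0.015,-0.03,-0.04],[0.04,0.016,-0.03,-0.04],[0.038,0.018,-0.03,-0.04],[0.037,0.002,-0.027,-0.054],[0.037,0.004,-0.027,-0.054]]

```text
t: 20.0
eef_pos: [0.5419, 0.2225, 0.534]
tool_rot: [[-0.398, 0.917, -0.016], [0.917, 0.398, 0.002], [0.008, -0.014, -1.0]]
contact_force: [0.6, -0.8, 0.4]
finger_gap: 0.0074
grip_force: 41.4
```

>>> servo_tool:
  commands:
    - [[0.037,0.006,-0.027,-0.054],[0.037,0.008,-0.027,-0.055],[0.036,0.009,-0.027,-0.054],[0.036,0.012,-0.027,-0.055],[0.035,0.013,-0.027,-0.054],[0,0.04,-0.045,0],[0,0.04,-0.045,0],[0,0.04,-0.045,0],[0,0.042,-0.045,0]]

```text
t: 21.12
eef_pos: [0.5507, 0.4441, 0.7386]
tool_rot: [[-0.628, 0.777, 0.033], [0.778, 0.627, 0.042], [0.013, 0.052, -0.999]]
contact_force: [1.1, 0.5, -0.7]
finger_gap: 0.0076
grip_force: 41.5
```

```bash
python3 st.py
```

```text
21.125 [ 0.628  0.598  0.239  0.02   2.253 -0.038] [0.5507 0.4441 0.7386] 0.707 z [ 0.0326  0.0424 -0.9986] y [0.7772 0.6271 0.052 ] [ 1.1  0.5 -0.7]
```

>>> servo_tool:
  commands:
    - [[0,0.045,-0.042,0],[0,0.047,-0.04,0],[0,0.049,-0.038,0],[0,0.05,-0.036,0],[0,0.051,-0.035,0],[0,0.052,-0.033,0]]

```text
t: 21.88
eef_pos: [0.5951, 0.4779, 0.7774]
tool_rot: [[-0.629, 0.746, 0.219], [0.778, 0.598, 0.194], [0.013, 0.292, -0.956]]
contact_force: [0.4, -0.0, -0.5]
finger_gap: 0.0074
grip_force: 41.5
```

```bash
python3 st.py
```

```text
21.875 [ 0.624  0.564  0.236  0.033  2.046 -0.035] [0.5951 0.4779 0.7774] 0.763 z [ 0.2192  0.1936 -0.9563] y [0.7461 0.5983 0.2921] [ 0.4 -0.  -0.5]
```

>>> servo_tool:
  commands:
    - [[0,0.055,-0.029,0],[0,0.056,-0.027,0],[0,0.057,-0.025,0],[0,0.058,-0.023,0],[0,0.058,-0.021,0],[0,0.059,-0.019,0],[0,0.06,-0.017,0],[0,0.06,-0.014,0]]

```text
t: 22.88
eef_pos: [0.6725, 0.5381, 0.8382]
tool_rot: [[-0.629, 0.628, 0.458], [0.777, 0.497, 0.386], [0.014, 0.599, -0.801]]
contact_force: [-1.2, 0.3, -0.1]
finger_gap: 0.0074
grip_force: 41.5
```

```bash
python3 st.py
```

```text
22.875 [ 0.621  0.553  0.236  0.048  1.711 -0.033] [0.6725 0.5381 0.8382] 0.861 z [ 0.4583  0.3856 -0.8008] y [0.6279 0.4972 0.5988] [-1.2  0.3 -0.1]
```

>>> servo_tool:
  commands:
    - [[0,0.061,-0.011,0],[0,0.02,-0.003,0],[0,0,0,0]]

```text
t: 23.25
eef_pos: [0.6851, 0.5479, 0.8498]
tool_rot: [[-0.629, 0.601, 0.493], [0.777, 0.475, 0.413], [0.014, 0.643, -0.766]]
contact_force: [-0.1, 0.1, 0.3]
finger_gap: 0.0071
grip_force: 41.5
```

```bash
python3 st.py
```

```text
23.25 [ 0.62   0.554  0.236  0.05   1.654 -0.033] [0.6851 0.5479 0.8498] 0.877 z [ 0.4928  0.4131 -0.7658] y [0.601  0.4747 0.6429] [-0.1  0.1  0.3]
```

```bash
python3 - <<'E'
from plan import *
from station import r
s=r.sense()
plan(s['eef_pos'],s['tool_rot'],[([.48,.25,.62],0,9),([.42,.02,.40],0,8),([.505,.018,.22],0,5)])
E
```

```text
[[[-0.012, -0.046, -0.005, 0.0], [-0.012, -0.046, -0.005, 0.0], [-0.012, -0.046, -0.005, 0.0], [-0.012, -0.046, -0.006, 0.0], [-0.012, -0.046, -0.005, 0.0], [-0.011, -0.046, -0.006, 0.0], [-0.012, -0.045, -0.005, 0.0], [-0.011, -0.046, -0.006, 0.0], [-0.012, -0.045, -0.005, 0.0], [-0.018, -0.036, 0.005, 0.0], [-0.018, -0.036, 0.006, 0.0], [-0.018, -0.036, 0.005, 0.0]]]
[[[-0.018, -0.036, 0.006, 0.0], [-0.018, -0.036, 0.005, 0.0], [-0.018, -0.036, 0.006, 0.0], [-0.018, -0.036, 0.005, 0.0], [-0.018, -0.035, 0.006, 0.0], [-0.012, -0.013, 0.036, 0.0], [-0.011, -0.013, 0.036, 0.0], [-0.012, -0.013, 0.036, 0.0], [-0.011, -0.013, 0.035, 0.0], [-0.012, -0.014, 0.036, 0.0]]]
end [0.5053 0.0177 0.2195] y [0.601 0.475 0.643] z [ 0.493  0.413 -0.766] max [0.018 0.046 0.036 0.   ]
```

>>> servo_tool:
  commands:
    - [[-0.012,-0.046,-0.005,0.0],[-0.012,-0.046,-0.005,0.0],[-0.012,-0.046,-0.005,0.0],[-0.012,-0.046,-0.006,0.0],[-0.012,-0.046,-0.005,0.0],[-0.011,-0.046,-0.006,0.0],[-0.012,-0.045,-0.005,0.0],[-0.011,-0.046,-0.006,0.0],[-0.012,-0.045,-0.005,0.0],[-0.018,-0.036,0.005,0.0],[-0.018,-0.036,0.006,0.0],[-0.018,-0.036,0.005,0.0]]

```text
t: 24.75
eef_pos: [0.4749, 0.186, 0.558]
tool_rot: [[-0.63, 0.6, 0.493], [0.776, 0.476, 0.414], [0.014, 0.643, -0.766]]
contact_force: [1.5, 0.2, 0.7]
finger_gap: 0.0072
grip_force: 41.6
```

```bash
python3 st.py
```

```text
24.75 [ 0.04  -0.227  1.895  0.505  0.95  -0.824] [0.4749 0.186  0.558 ] 0.51 z [ 0.4928  0.4137 -0.7655] y [0.5999 0.4758 0.6433] [1.5 0.2 0.7]
```

>>> servo_tool:
  commands:
    - [[-0.018,-0.036,0.006,0.0],[-0.018,-0.036,0.005,0.0],[-0.018,-0.036,0.006,0.0],[-0.018,-0.036,0.005,0.0],[-0.018,-0.035,0.006,0.0],[-0.012,-0.013,0.036,0.0],[-0.011,-0.013,0.036,0.0],[-0.012,-0.013,0.036,0.0],[-0.011,-0.013,0.035,0.0],[-0.012,-0.014,0.036,0.0],[0,0,0,0]]

```text
t: 26.12
eef_pos: [0.5234, 0.0413, 0.2385]
tool_rot: [[-0.63, 0.603, 0.489], [0.776, 0.474, 0.415], [0.018, 0.641, -0.767]]
contact_force: [0.0, 0.6, 0.5]
finger_gap: 0.0072
grip_force: 41.5
```

```bash
python3 st.py; python3 - <<'E'
from station import r
import cv2,pickle,numpy as np
from h import *
P={n:r.read_camera(n) for n in ('scene','side')};pickle.dump(P,open('p3.pkl','wb'))
s=r.sense();R=s['tool_rot'];L=s['eef_pos']+R@np.array([-.0384,.004,.0226]);print('label',L)
ims=[]
for n in P:
    uv=proj(n,L);print(n,uv)
    x,y=int(uv[0])-40,int(uv[1])-60
    print('crop',x,y)
    ims.append(cv2.resize(P[n]['frame'][y:y+120,x:x+80],(400,600),interpolation=cv2.INTER_CUBIC))
cv2.imwrite('pics/p3.png',np.hstack(ims))
E
```

```text
26.125 [-0.365  0.257  2.307  1.294  0.624 -2.155] [0.5234 0.0413 0.2385] 0.525 z [ 0.4892  0.4151 -0.767 ] y [0.6029 0.4745 0.6413] [0.  0.6 0.5]
label [0.56130266 0.02269584 0.22582665]
scene [219.20006842 184.34294296]
crop 179 124
side [261.35970061 148.46536621]
crop 221 88
```

View pics/p3.png

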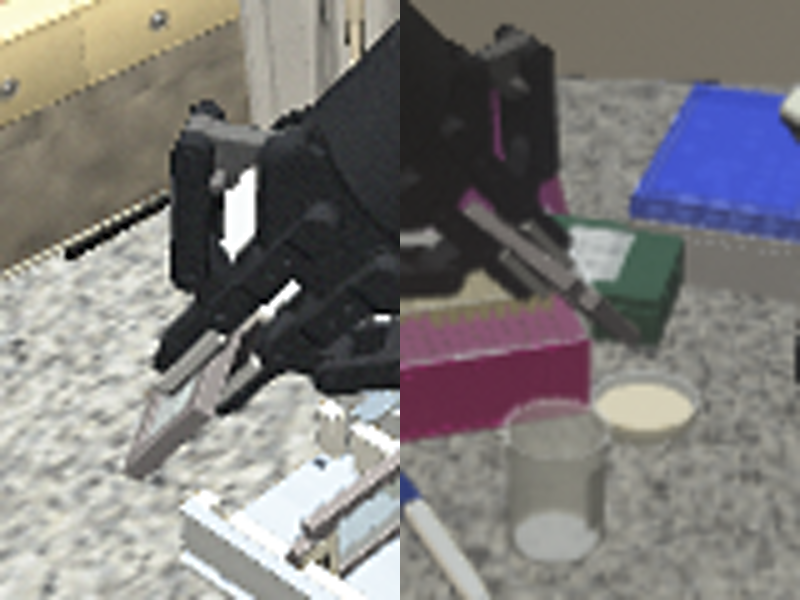

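Left (scene view): the slide is held with its far end's lower corner at about (130,472). Right (side view): its frosted end is nearly edge-on, from (465,195) down to (635,335), and the pads are well away from it. I'll compare this with the prediction.

```bash
python3 - <<'E'
from station import r
from h import *
s=r.sense();R=s['tool_rot'];T=s['eef_pos']
def sl(p): # slide coords mm -> world
    x,y,z=np.array(p)/1000; return T+R@np.array([-(x+.0084),y,-(z-.0411)])
for n,x0,y0,off in [('scene',179,124,0),('side',221,88,400)]:
    for p in [(-42,-4,0),(-42,4,0),(-42,4,44),(-42,-4,44),(42,-4,0),(42,4,0),(42,4,35),(42,-4,35),(33,4,44),(33,-4,44)]:
        uv=(proj(n,sl(p))+.5-[x0,y0])*5; print(n,p,(uv+[off,0]).round())
W=np.array([.6538,.0878,.257]);Q=Rreader(-2.463)
print('label in reader',Q.T@(sl((30,4,18.5))-W),'n in reader',Q.T@R[:,1])
E
```

```text
scene (-42, -4, 0) [140. 479.]
scene (-42, 4, 0) [121. 466.]
scene (-42, 4, 44) [196. 398.]
scene (-42, -4, 44) [215. 412.]
scene (42, -4, 0) [200. 324.]
scene (42, 4, 0) [182. 311.]
scene (42, 4, 35) [238. 258.]
scene (42, -4, 35) [256. 271.]
scene (33, 4, 44) [247. 260.]
scene (33, -4, 44) [265. 273.]
side (-42, -4, 0) [515. 266.]
side (-42, 4, 0) [527. 252.]
side (-42, 4, 44) [472. 201.]
side (-42, -4, 44) [460. 216.]
side (42, -4, 0) [632. 354.]
side (42, 4, 0) [644. 339.]
side (42, 4, 35) [602. 299.]
side (42, -4, 35) [589. 314.]
side (33, 4, 44) [577. 278.]
side (33, -4, 44) [564. 294.]
label in reader [-0.106502    0.00737962  0.04867188] n in reader [ 9.99976097e-01 -6.89564081e-03  5.05443914e-04]
```

```bash
python3 - <<'E'
import cv2,pickle
from h import *
f=pickle.load(open('p3.pkl','rb'))['side']['frame'][100:139,292:344]
f=cv2.convertScaleAbs(cv2.resize(f,(780,585),interpolation=cv2.INTER_CUBIC),alpha=1.8,beta=0)
cv2.imwrite('pics/p4.png',f)
Q=Rreader(-2.463)
for W in ([.6538,.0878,.2586],[.6584,.0915,.257],[.6562,.0897,.2612]):
    uv=(proj('side',np.array(W))+.5-[292,100])*15;print(W,uv.round())
E
```

```text
[0.6538, 0.0878, 0.2586] [235. 319.]
[0.6584, 0.0915, 0.257] [266. 319.]
[0.6562, 0.0897, 0.2612] [253. 297.]
```

View pics/p4.png

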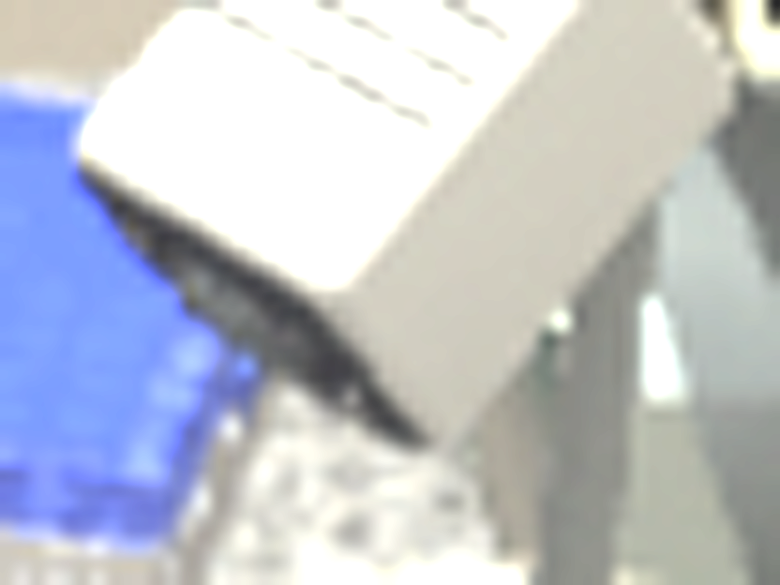

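The dark front face is centred near (250,310) in this crop, which matches the fitted window position to about a pixel. On to the final approach.

```bash
cat > fin.py <<'E'
from station import r
from h import *
from plan import plan
import sys
s=r.sense();R=s['tool_rot'];T=s['eef_pos']
W=np.array([.655,.0885,.2577]);Q=Rreader(-2.463)
off=R@np.array([-.0384,.004,.0226]);L=T+off
print('label in reader',(Q.T@(L-W)).round(4),'n',(Q.T@R[:,1]).round(4),'dq',abs(s['dq']).max().round(4),s['grip_force'],s['finger_gap'])
g=W-Q[:,0]*.13-off
plan(T,R,[(g,0,int(sys.argv[1]))])
E
python3 fin.py 4
```

```text
label in reader [-0.108   0.0076  0.049 ] n [ 1.0e+00 -6.9e-03  5.0e-04] dq 0.0343 41.47666811943054 0.007406940427624647
[[[-0.002, -0.005, 0.012, 0.0], [-0.002, -0.006, 0.012, 0.0], [-0.002, -0.005, 0.012, 0.0], [-0.002, -0.006, 0.013, 0.0]]]
end [0.5395 0.0449 0.1893] y [0.6   0.475 0.643] z [ 0.492  0.414 -0.766] max [0.002 0.006 0.013 0.   ]
```

>>> servo_tool:
  commands:
    - [[-0.002,-0.005,0.012,0.0],[-0.002,-0.006,0.012,0.0],[-0.002,-0.005,0.012,0.0],[-0.002,-0.006,0.013,0.0],[0,0,0,0],[0,0,0,0]]

```text
t: 26.98
eef_pos: [0.54, 0.0445, 0.1903]
tool_rot: [[-0.63, 0.599, 0.494], [0.776, 0.476, 0.414], [0.013, 0.644, -0.765]]
contact_force: [-0.3, 0.7, -0.2]
finger_gap: 0.0071
grip_force: 41.5
```

```bash
python3 fin.py 1; python3 st.py
```

```text
label in reader [-0.1292 -0.0003  0.0006] n [ 1.     -0.0057  0.0017] dq 0.0115 41.484678983688354 0.007080703730967282
[[[0, -0.001, 0.001, 0.0]]]
end [0.5399 0.0444 0.1889] y [0.599 0.476 0.644] z [ 0.494  0.414 -0.765] max [0.    0.001 0.001 0.   ]
26.975 [-0.342  0.38   2.323  1.519  0.589 -2.404] [0.54   0.0445 0.1903] 0.542 z [ 0.494   0.4135 -0.7648] y [0.599  0.4757 0.6441] [-0.3  0.7 -0.2]
```

>>> servo_tool:
  commands:
    - [[0,0,0,0],[0,0,0,0],[0,0,0,0],[0,0,0,0]]

```text
t: 27.48
eef_pos: [0.5398, 0.0445, 0.1888]
tool_rot: [[-0.63, 0.6, 0.493], [0.776, 0.476, 0.414], [0.014, 0.643, -0.766]]
contact_force: [-0.0, -0.7, 0.8]
finger_gap: 0.0076
grip_force: 41.5
```

```bash
python3 - <<'E'
from station import r
import cv2,numpy as np
a=r.read_camera('scene')['frame'][120:270,180:280];b=r.read_camera('side')['frame'][130:280,220:320]
cv2.imwrite('pics/end.png',np.hstack([cv2.resize(i,(400,600),interpolation=cv2.INTER_CUBIC) for i in (a,b)]))
E
python3 fin.py 1|head -1
```

```text
label in reader [-1.304e-01 -1.000e-04 -5.000e-04] n [ 1.0e+00 -6.7e-03  4.0e-04] dq 0.0018 41.48551404476166 0.007403769627686853
```

View pics/end.png

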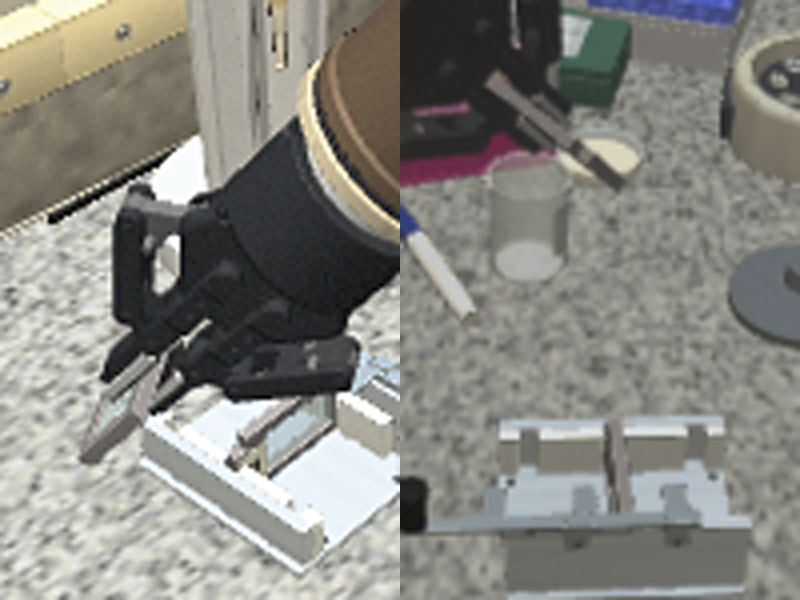

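The right half shows the keeper still out, with teeth at x=495, 585 and 675, and slide 2 in its place at (618,470). The held slide is steady at (110,425) in the left half, so I'm handing in.

```bash
python3 -c "
from station import r
print(r.close_job())"
```

```text
the job is handed in; nothing more can be done
None
```

The job is handed in at about 27.5 s: the keeper is latched out, the slot_2 slide is still in its place, and the slot_1 slide is held still with its label 13 cm from the reader window, within about 1 mm and 1° of my fitted window pose. The label's side and end come from the notch, since no picture showed the label itself, and the 40° lean came from pushing the arm against its reach limit because the interface only turns about the tool's z.

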